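# Hold back the belt tensioner of a clay extruder drive

### The arm

A 6-joint arm with a two-finger parallel gripper is mounted at the origin on the work surface. World frame = base frame: x ahead of the robot, y to its left, z up, the work surface at z = 0. Lengths are in mm, angles in degrees, forces in N, time in s.
With the tool pointing down it reaches from about 350 to 850 mm from the base axis. Payload 8.1 kg.
Tool frame: the origin (TCP) lies midway between the tips of the shut fingers; the grasp point (between the pads) lies 19 mm behind it; z points along the fingers, y is the direction in which the jaws open and shut (so a half turn about z gives the same grasp; the last joint's range is limited). The gripper opens to 85 mm and grips with 20 to 120 N. Pads are 22 mm wide; open, the fingers measure 114 mm over their backs; the gripper's body (76 mm by 85 mm) begins 54 mm behind the grasp point. The pads swing forward as they close: fully open they stand 13 mm farther back than shut.
Start: joints at [-71.528, 7.471, 85.268, -0, 87.261, -4.893], TCP at [237.974, -550.794, 231.292] pointing down, gripper open.
Joint ranges: [-169.43, 169.43], [-51.17, 129.36], [1.28, 143.12], [-76.62, 256.62], [0, 156.53], [-152.29, 152.29]. Speed limits (degrees/s): [136.94, 136.94, 159.86, 180, 180, 180].

### API

Orientations are given as [roll, pitch, yaw] about the fixed x, y, z axes, in that order (R = Rz(yaw) Ry(pitch) Rx(roll)).
In Python, from bench import r gives the robot as it stands.
- The arm moves only by the shell command python3 -m jog 'ROWS' [FORCE]. ROWS is JSON, a list of rows, each a list of 5 numbers: the shift along the tool's x, y, z in m, then the turn about the tool's z in rad, then the opening, from 0 (shut) to 1 (fully open). A call has 1 to 20 rows; each row is the pose to reach, as a shift and turn from the pose measured when the call began, along the tool's axes at that moment; what a row does not reach only later rows make up. A row lasts 1/10 s, in which the tool goes at most 50 mm and 8.59 degrees, less where a joint would pass 70% of its speed; a pose out of reach is approached as far as the arm can. A call with a gripper value outside its range is refused whole. The fingers move at their own pace and stop on an object; FORCE is the grip in N (left out, the last holds). Time passes only in rows, so rows that repeat a pose let the fingers close. It gives the time, the measured TCP pose, the force and the opening at its end, in the units of the state.
- r.sense(): the state, without advancing time (a new reading comes with each control period).
- r.snapshot(name): name is "scene" or "side" or "wrist"; returns a dict with "pixels" (480x640x3 uint8, red, green, blue), "K" (3x3 intrinsics, pixels), "R" (3x3) and "t" (3): a world point X has camera coordinates R X + t. Camera axes: x right, y down, z forward; pixel columns grow to the right and rows downward; lengths in mm; the calibration is good to about 2 mm. A picture is of the moment at which its call begins. There is no depth.
- r.hand_in(): hands the job in, once; it reports no verdict.
The state is a dict: "time": time; "joint_pos": joint angles; "qd": joint speeds; "joint_efforts": joint torques, N m; "tool_pos": TCP position; "tcp_rot": TCP orientation; "ft_force": force on the tool from outside, world axes, zero at the start; "wrist_torque": the same for the moment, N m; "finger_gap": finger opening in mm.
Only numpy, scipy, OpenCV 4.12 (cv2) and the standard library are available. Lean on these libraries where they do the work, as an engineer would, in place of code of your own. Each camera call takes 0.05 s, during which the arm holds its last target.

### The job

The clay extruder's belt drive on the bench is ready for a new belt: swing its yellow guard open by the handle, past upright, and leave it open. Then with the gripper's fingers push the sprung tensioner arm back by its orange thumb tab, away from the pulleys, until it has clicked well past the pawl, and finish while still holding it there, because the pawl does not lock and the arm would spring back if let go. Leave the other things on the bench where they are.

Things in the scene. Friction and masses are not known exactly. Their poses are not given: they have to be found in the camera images.
- drive: Belt drive, fixed: dark steel plate 240 (x) x 180 (y) mm, top 68 mm above the bench, on legs. Origin: centre of the footprint, on the bench; x along the plate and the guard's hinge, y towards the hinge, z up. Pulleys 32 and 76 mm wide at x,y -85,20 and 60,20 mm, up to 35 mm above the plate. Yellow walls, 56 mm above the plate, at y = 79 and x = +-117 mm; the -y side is closed only by the guard.
- guard (a joint): Yellow guard leaf's angle, rad: 0 shut (level), grows as its -y edge swings up and over to the drive's +y; upright 1.57, stop 1.92; may start up to 0.2 ajar. Leaf 236 x 136 mm, 3 mm thick, about 0.3 kg, a 12 mm lip hangs from its free edge. Stiff hinge: it stays at any angle where it is left; moving it takes 2 to 5 N at the handle.
- guard_handle (a point): Middle of the black round bar (10 mm thick, 100 mm long) of the guard's bow handle, parallel to the hinge, 31 mm clear of the leaf's outer face (centre). Axes of the leaf: x along the bar, -y from hinge to free edge (which is 14 mm beyond the bar), z out of the outer face; guard shut, they are the drive's axes and the bar is 160 mm above the bench.
- guard_hinge (a point): Middle of the guard's hinge axis, which runs along the drive's x, 126 mm above the bench. Same axes as guard_handle, whose place in them is (0, -122, 34) mm.
- tensioner (a joint): Angle of the sprung tensioner arm about its upright pivot, rad: 0 at rest (as now), grows as it is pushed back (anticlockwise from above, tab towards the drive's -y). Its tooth meets the pawl at about 0.18, is over it at 0.24, has clicked past by 0.30; end stop 0.48. Push at the tab: 4 N at first, about 8 N over the click, 7 N at 0.30, 10 N at 0.48. Let go, it springs back to 0.
- tensioner_arm: Aluminium arm 4 to 11 mm above the plate with a black idler roller (26 mm, top 33 mm above the plate, 75 mm from the pivot) and the thumb tab. Origin: on the pivot axis at plate height; x along the arm to its tip (146 mm), y the way it is pushed back, z up. At rest its x is 162 degrees anticlockwise from the drive's x.
- thumb_tab (a point): Middle of the top edge of the orange upright thumb tab, 52 mm above the plate (120 mm above the bench), at (120, 22, 52) mm in the axes of tensioner_arm, which it shares. The tab is 32 mm along x, 8 mm thick along y, and stands clear from 11 to 52 mm above the plate. Pinch it from above, or push its -y face (towards the pulleys); with the guard open nothing is above it.
- tensioner_pivot (a point): The pivot of the tensioner arm, at the plate's top (68 mm above the bench).
- pawl (a joint): How far the brass sprung pawl beside the arm's tip is pushed out, m: 0 dropped in, about 0.003 with the tooth over it. It drops in again with the click. It and its guide reach 21 mm above the plate; no need to touch it.
- spare_pulley: Loose spare aluminium pulley, 42 mm across, 28 mm high, beside the drive; leave alone. Origin: centre of its underside.
- screwdriver: Loose screwdriver lying beside the drive; leave alone.
- spanner: Loose steel spanner lying beside the drive; leave alone.
- bearing_carton: Loose small cardboard carton of bearings, 70 x 50 x 30 mm, beside the drive; leave alone. Origin: centre of its underside.
- grease_tin: Loose tin, 76 mm across, 75 mm high; leave alone. Origin: centre of its underside.
- slip_jar: Loose jar, 70 mm across, 100 mm high; leave alone. Origin: centre of its underside.
- clay_cell: Loose small printed clay dome, 80 mm across, 60 mm high; leave alone. Origin: centre of its underside.
- nozzle: Loose brass nozzle, 34 mm across, 45 mm high; leave alone. Origin: centre of its underside.

How it is judged (in metres and radians):
On the way, in this order (a step that is already met when the one before it is completed fails the run):
1. the guard is swung open past upright (value of joint guard above 1.55 rad), for 0.2 s.
2. with the guard open, the fingers have pushed the tensioner arm back past the click (value of joint tensioner above 0.29 rad and value of joint pawl below 0.0015 m and contact force between the fingers and tensioner_arm above 3 N and value of joint guard above 1.55 rad), for 0.3 s.
At the end, for the whole second after the job is handed in: The fingers are holding the tensioner arm back past its click (joint above 0.29 rad, pawl dropped in again to less than 1.5 mm, more than 3 N between fingers and arm), and the guard still stands open past upright (above 1.55 rad) (all of step 2); the arm keeps its last pose, push and grip.
It fails at once if one of the loose things on the bench is moved by more than 30 mm (distance of any of spare_pulley, screwdriver, spanner, bearing_carton, grease_tin, slip_jar, clay_cell, nozzle from where it was at the start of the episode above 0.03 m).
It also fails if it takes over 42 s, if anything falls off the work surface, if the arm or the gripper's body presses on something with over 40 N, if the wrist force passes 120 N, or if a joint passes its speed limit or range.

## Working session

There is one attempt and no reset: what is moved stays moved. The work goes in short steps, Python scripts to look and compute and a shell command to move; the robot and the scene stay as the last step left them, time stands still between calls to the robot, and variables do not carry over. Pictures are saved under pics/ and viewed, and the job is handed in when it is done.

```bash
ls; mkdir -p pics; python3 - <<'E'
from bench import r
import cv2
print(r.sense())
for n in("scene","side","wrist"):
    s=r.snapshot(n); cv2.imwrite(f"pics/{n}0.png",s["pixels"][:,:,::-1]); print(n,s["K"],s["R"],s["t"])
E
```

```text
pics
{'time': 0.0, 'joint_pos': array([-7.15301345e+01,  7.51667389e+00,  8.53297202e+01, -1.52418988e-03,
        8.72630163e+01, -4.89302362e+00]), 'qd': array([ 0.00341927, -0.00196771, -0.01930654,  0.02954943,  0.189275  ,
        0.04792449]), 'joint_efforts': array([ 3.56025757e-04, -5.69400859e+01, -5.00550592e+01,  1.89299758e-04,
        1.49429182e-02,  3.26830309e-05]), 'tool_pos': array([ 237.7643419 , -550.26412635,  230.22390362]), 'tcp_rot': array([-1.79890859e+02, -7.81545575e-03,  2.33629559e+01]), 'ft_force': array([-0.26814369,  0.97801238, -0.12335827]), 'wrist_torque': array([-0.01465768,  0.03147298, -0.04154202]), 'finger_gap': 85.57200272149733}
scene [[544.8181349    0.         311.6610127 ]
 [  0.         544.8181349  246.43931449]
 [  0.           0.           1.        ]] [[ 0.660785    0.75038422 -0.0169323 ]
 [ 0.5311284  -0.48341119 -0.69585648]
 [-0.53034498  0.4508183  -0.71798124]] [-372.36636615 -186.94327512 1922.37087839]
side [[527.37157325   0.         315.33278246]
 [  0.         527.37157325 244.12940303]
 [  0.           0.           1.        ]] [[-0.86234503 -0.50571283  0.02481087]
 [-0.27476638  0.42624931 -0.86186714]
 [ 0.42528165 -0.75004404 -0.50652686]] [ 467.32651668  238.6063422  1062.67567499]
wrist [[356.67410626   0.         318.48442804]
 [  0.         356.67410626 240.41398075]
 [  0.           0.           1.        ]] [[ 0.39617638 -0.91817333 -0.00141641]
 [-0.88270648 -0.38129674  0.27466721]
 [-0.25273218 -0.10756639 -0.96153831]] [-599.14099635  -35.74766541  377.84418995]
```

View pics/scene0.png

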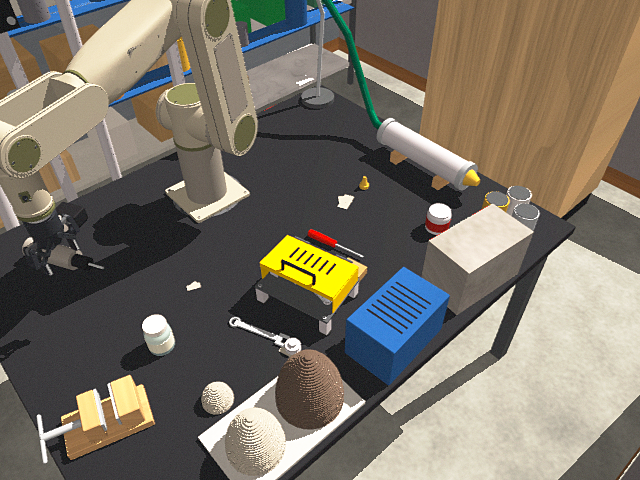

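View pics/side0.png

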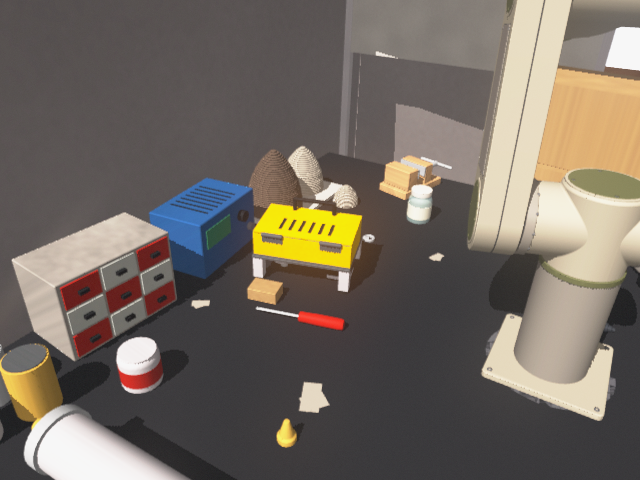

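View pics/wrist0.png

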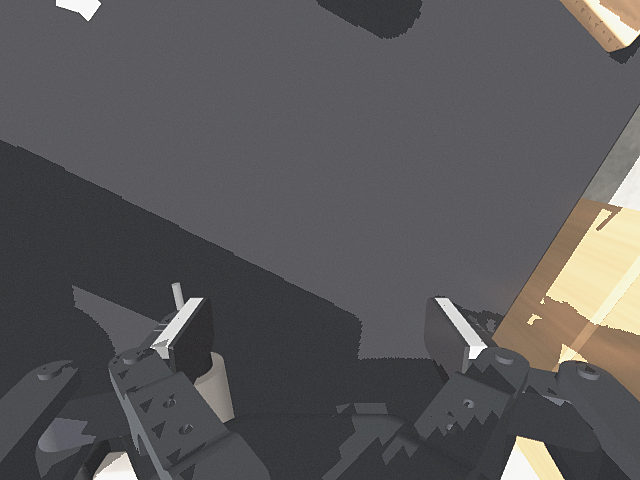

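```bash
python3 - <<'E'
import cv2,numpy as np
a=cv2.imread("pics/scene0.png")[220:340,230:390]; b=cv2.imread("pics/side0.png")[180:300,235:395]
cv2.imwrite("pics/z0.png",cv2.resize(a,None,fx=5,fy=5,interpolation=2)); cv2.imwrite("pics/z1.png",cv2.resize(b,None,fx=5,fy=5,interpolation=2))
E
```

```text
(no output)
```

View pics/z0.png

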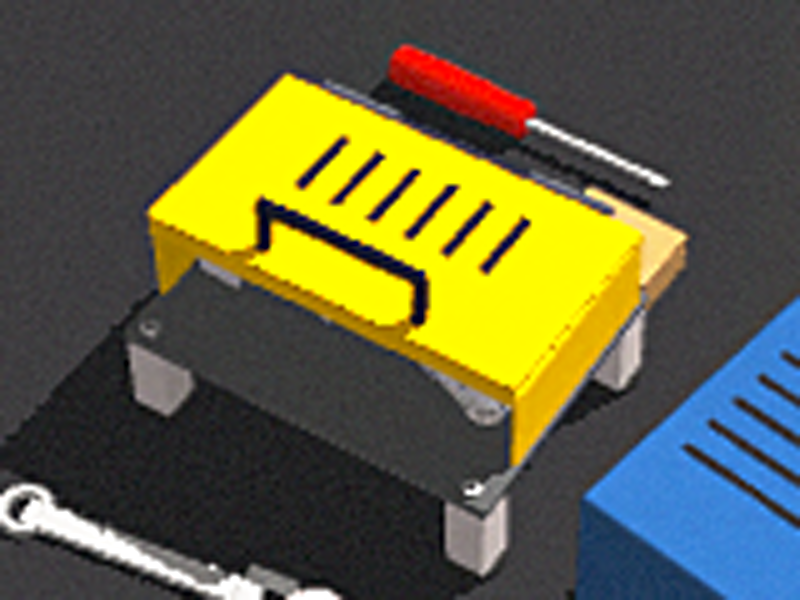

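View pics/z1.png

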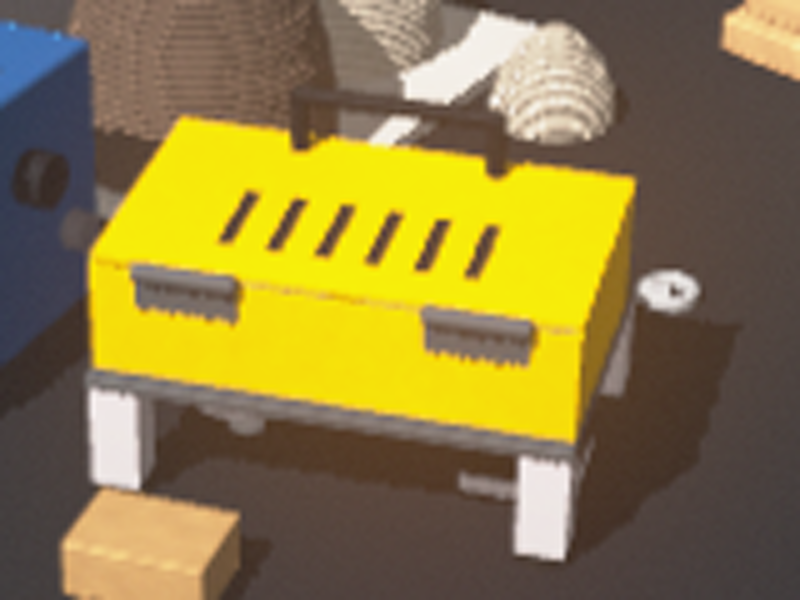

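```bash
cat > h.py <<'E'
import numpy as np,cv2
def P(s): return s["K"]@np.c_[s["R"],s["t"]]
def tri(s1,p1,s2,p2):
    X=cv2.triangulatePoints(P(s1),P(s2),np.array(p1,float).reshape(2,1),np.array(p2,float).reshape(2,1))[:,0];X=X[:3]/X[3]
    e=[]
    for s,p in((s1,p1),(s2,p2)):
        q=P(s)@np.r_[X,1]; e.append(np.round(q[:2]/q[2]-p,1))
    return X,e
def plane(s,p,z):
    d=s["R"].T@np.linalg.inv(s["K"])@np.r_[p,1]; c=-s["R"].T@s["t"]; return c+d*(z-c[2])/d[2]
def proj(s,X):
    q=P(s)@np.r_[X,1]; return q[:2]/q[2]
E
python3 - <<'E'
from bench import r
from h import *
A=r.snapshot("scene");B=r.snapshot("side")
f=lambda a:(230+a[0]/5,220+a[1]/5); g=lambda a:(235+a[0]/5,180+a[1]/5)
for n,a,b in(("bar-x",(263,203),(500,118)),("bar+x",(422,275),(298,92)),("h-x",(285,75),(580,330)),("h+x",(640,240),(92,262)),("f-x",(150,212),(635,180)),("f+x",(518,393),(185,118))):
    print(n,*tri(A,f(a),B,g(b)))
print(plane(A,f((487,512)),68),plane(A,f((128,318)),68))
print(plane(B,g((88,375)),68),plane(B,g((575,445)),68))
E
```

```text
bar-x [552.29829938 -95.78971941 166.65917458] [array([-1.4, -0.5]), array([-1.8,  0.5])]
bar+x [649.5332307  -66.79393275 167.17978715] [array([-1.3, -0.3]), array([-1.5,  0.3])]
h-x [454.26399728   0.55927819 126.71005004] [array([-0.7, -0.2]), array([-0.9,  0.3])]
h+x [681.79547949  63.90759235 122.71694977] [array([-1.3, -0.2]), array([-1.7,  0.2])]
f-x [ 492.2820295  -128.950997    135.25985397] [array([-1.2, -0.5]), array([-1.5,  0.5])]
f+x [720.19201649 -66.26730629 134.00221446] [array([-2.1, -0.4]), array([-2.3,  0.3])]
[734.47049989 -93.49295795  68.        ] [ 499.40742068 -153.1366088    68.        ]
[674.58844703  73.4943502   68.        ] [449.69355068   2.320773    68.        ]
```

```bash
cat >> h.py <<'E'
from scipy.spatial.transform import Rotation as Ro
Y=np.deg2rad(15.6); ex=np.array([np.cos(Y),np.sin(Y),0]);ey=np.array([-np.sin(Y),np.cos(Y),0]);ez=np.array([0,0,1.])
H=np.array([568,32.2,126])
def bar(th): return H+ey*(-122*np.cos(th)+34*np.sin(th))+ez*(122*np.sin(th)+34*np.cos(th))
def shift(st,target,yaw=None):
    R=Ro.from_euler("xyz",st["tcp_rot"],degrees=True).as_matrix()
    d=R.T@(np.array(target)-st["tool_pos"])/1000
    t=0 if yaw is None else -np.deg2rad((yaw-st["tcp_rot"][2]+90)%180-90)
    return np.round(d,4),round(t,3)
E
python3 - <<'E'
from bench import r
from h import *
s=r.sense(); print(bar(.07)); print(shift(s,[601,-81.5,230],15.6))
E
```

```text
[600.08836419 -82.72760609 168.44976138]
(array([ 0.5194, -0.2866,  0.0011]), np.float64(0.136))
```

```bash
python3 -m jog '[[0.04,-0.022,0,0.02,0.6],[0.08,-0.044,0,0.04,0.6],[0.12,-0.066,0,0.06,0.6],[0.16,-0.088,0,0.08,0.6],[0.2,-0.11,0,0.1,0.6],[0.24,-0.132,0,0.12,0.6],[0.28,-0.154,0,0.136,0.6],[0.32,-0.177,0,0.136,0.6],[0.36,-0.199,0,0.136,0.6],[0.4,-0.221,0,0.136,0.6],[0.44,-0.243,0,0.136,0.6],[0.48,-0.265,0,0.136,0.6],[0.51,-0.281,0,0.136,0.6],[0.519,-0.286,0.001,0.136,0.6],[0.519,-0.286,0.001,0.136,0.6],[0.519,-0.286,0.001,0.136,0.6]]' 30
python3 - <<'E'
from bench import r
import cv2
for n in("scene","side","wrist"):
    s=r.snapshot(n); cv2.imwrite(f"pics/{n}1.png",s["pixels"][:,:,::-1])
E
```

```text
time: 1.85
tool_pos: [600.3, -83.0, 229.8]
tcp_rot: [-180.0, 0.1, 15.6]
ft_force: [-1.3, -0.9, -0.2]
finger_gap: 51.3
```

View pics/wrist1.png

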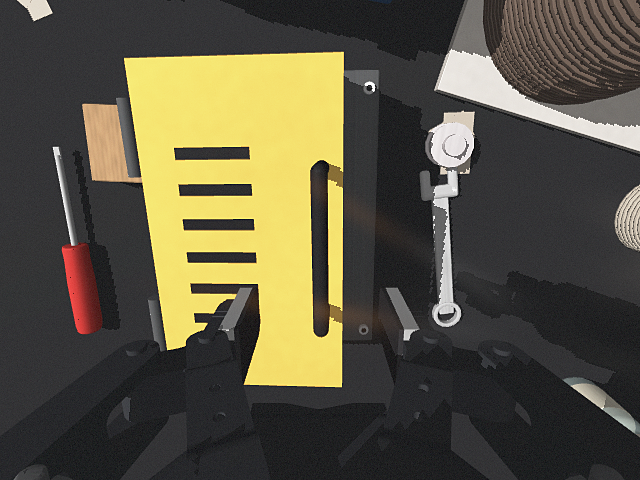

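View pics/side1.png

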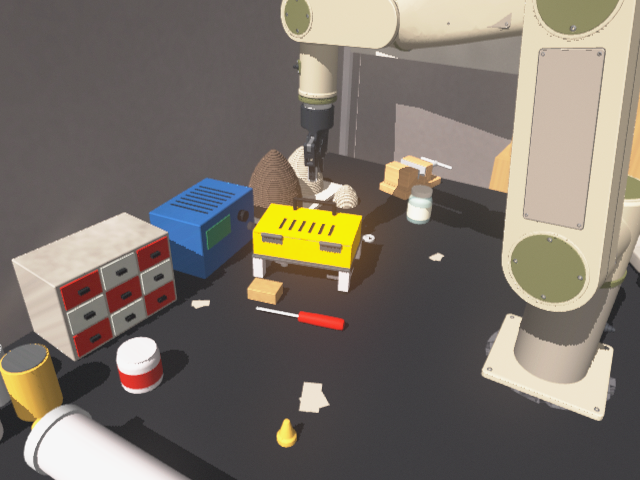

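```bash
python3 - <<'E'
from bench import r
from h import *
W=r.snapshot("wrist")
a=plane(W,(320,164),168);b=plane(W,(320,334),168);print(a,b,(a+b)/2,np.rad2deg(np.arctan2(*(a-b)[1::-1])))
s=r.sense();print(s["tool_pos"],shift(s,[*((a+b)/2)[:2],155]))
E
```

```text
[653.84641489 -69.7105537  168.        ] [550.5278655  -98.38280206 168.        ] [602.1871402  -84.04667788 168.        ] 15.510030105126063
[600.3742293  -83.53018642 230.30554717] (array([0.0016, 0.001 , 0.0753]), 0)
```

```bash
python3 -m jog '[[0,0.001,0.03,0,0.5],[0,0.001,0.06,0,0.5],[0.001,0.001,0.074,0,0.5],[0.001,0.001,0.075,0,0.5],[0.001,0.001,0.075,0,0],[0.001,0.001,0.075,0,0],[0.001,0.001,0.075,0,0],[0.001,0.001,0.075,0,0],[0.001,0.001,0.075,0,0],[0.001,0.001,0.075,0,0]]' 30
python3 - <<'E'
from bench import r
import cv2
from h import *
st=r.sense();print(st["tool_pos"],st["ft_force"],st["finger_gap"])
s=r.snapshot("wrist"); cv2.imwrite(f"pics/w2.png",s["pixels"][:,:,::-1])
for th0 in(.07,):
  for th in(.2,.35,.5,.65,.8,.95,1.1,1.25,1.4,1.55,1.7,1.75):
    print(th,shift(st,st["tool_pos"]+bar(th)-bar(th0))[0])
E
```

```text
time: 3.05
tool_pos: [602.6, -84.1, 156.2]
tcp_rot: [180.0, -0.1, 15.5]
ft_force: [4.2, 2.3, -0.1]
finger_gap: 8.5
[602.55389266 -84.13108882 156.19635631] [ 4.21393298  2.30954897 -0.08645142] 8.491069700987026
0.2 [ 0.     -0.0065 -0.0151]
0.35 [ 0.     -0.0164 -0.0313]
0.5 [ 0.     -0.0285 -0.0459]
0.65 [ 0.     -0.0428 -0.0585]
0.8 [ 0.     -0.0587 -0.0688]
0.95 [ 0.     -0.076  -0.0766]
1.1 [-0.     -0.0943 -0.0817]
1.25 [-0.     -0.1131 -0.0841]
1.4 [-1.000e-04 -1.321e-01 -8.360e-02]
1.55 [-1.000e-04 -1.508e-01 -8.030e-02]
1.7 [-0.0002 -0.1687 -0.0742]
1.75 [-0.0002 -0.1745 -0.0716]
```

View pics/w2.png

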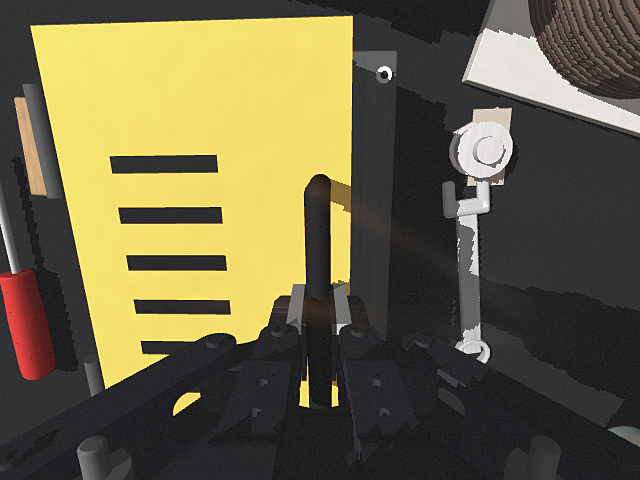

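```bash
python3 -m jog '[[0,-0.003,-0.0075,0,0],[0,-0.0065,-0.015,0,0],[0,-0.011,-0.023,0,0],[0,-0.0164,-0.0313,0,0],[0,-0.022,-0.0388,0,0],[0,-0.0285,-0.0459,0,0],[0,-0.035,-0.0525,0,0],[0,-0.0428,-0.0585,0,0],[0,-0.0428,-0.0585,0,0]]'
```

```text
time: 4.0
tool_pos: [591.4, -45.4, 217.3]
tcp_rot: [179.7, -0.2, 15.4]
ft_force: [-1.6, -9.9, 9.4]
finger_gap: 8.8
```

```bash
python3 - <<'E'
from bench import r
import cv2
from h import *
st=r.sense();print(st["tool_pos"],st["ft_force"],st["finger_gap"])
for n in("scene","side"):
    s=r.snapshot(n); a=s["pixels"][130:350,200:420,::-1]; cv2.imwrite(f"pics/{n}3.png",cv2.resize(a,None,fx=2.5,fy=2.5))
for th in(.7,.8,.9,1,1.1,1.2,1.3,1.4,1.5,1.6,1.7,1.75):
    print(th,shift(st,st["tool_pos"]+bar(th)-bar(.61))[0])
E
```

```text
[591.42923974 -45.35697138 217.26294704] [-1.62785121 -9.89219636  9.35672382] 8.801202127768919
0.7 [-0.     -0.0091 -0.0069]
0.8 [-0.     -0.0198 -0.0136]
0.9 [-0.     -0.0312 -0.0191]
1 [-0.0001 -0.0431 -0.0235]
1.1 [-0.0001 -0.0553 -0.0267]
1.2 [-0.0001 -0.0678 -0.0287]
1.3 [-0.0002 -0.0805 -0.0293]
1.4 [-0.0002 -0.0931 -0.0288]
1.5 [-0.0003 -0.1057 -0.0269]
1.6 [-0.0003 -0.1179 -0.0239]
1.7 [-0.0004 -0.1298 -0.0196]
1.75 [-0.0004 -0.1356 -0.017 ]
```

View pics/side3.png

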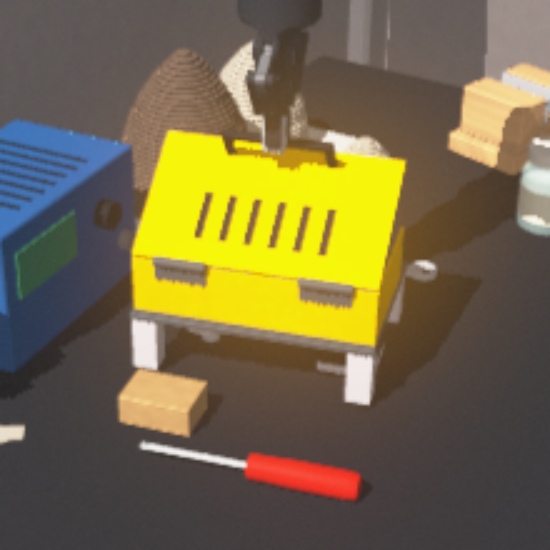

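View pics/scene3.png

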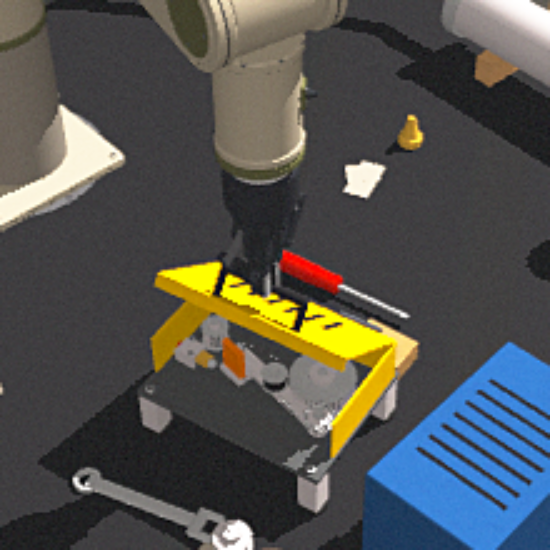

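```bash
python3 -m jog '[[0,-0.0091,-0.0069,0,0],[0,-0.0198,-0.0136,0,0],[0,-0.0312,-0.0191,0,0],[0,-0.0431,-0.0235,0,0],[0,-0.0553,-0.0267,0,0],[0,-0.0678,-0.0287,0,0],[0,-0.0805,-0.0293,0,0],[0,-0.0805,-0.0293,0,0]]'
python3 - <<'E'
from bench import r
import cv2
from h import *
st=r.sense();print(st["tool_pos"],st["ft_force"],st["finger_gap"])
for n in("side",):
    s=r.snapshot(n); a=s["pixels"][130:350,200:420,::-1]; cv2.imwrite(f"pics/{n}4.png",cv2.resize(a,None,fx=2.5,fy=2.5))
E
```

```text
time: 4.9
tool_pos: [569.0, 32.0, 247.2]
tcp_rot: [179.6, -0.1, 15.4]
ft_force: [-7.5, -1.9, 9.8]
finger_gap: 8.4
[569.04283158  31.96564888 247.20108497] [-7.51564705 -1.92140254  9.76029663] 8.40056241823531
```

View pics/side4.png

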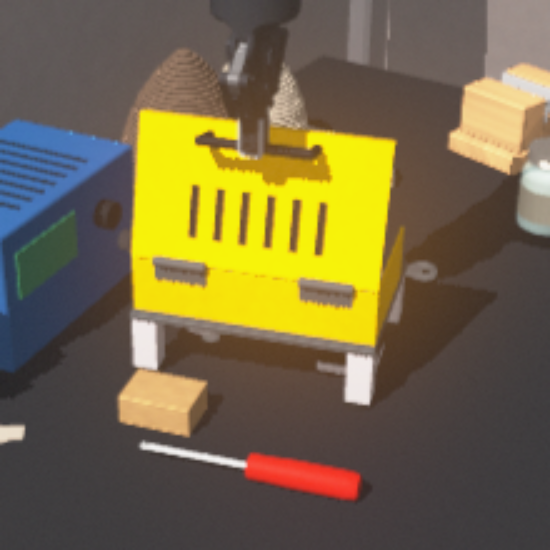

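```bash
python3 -m jog '[[0,-0.0126,0.0006,0,0],[0,-0.0252,0.0025,0,0],[0,-0.0374,0.0056,0,0],[0,-0.0493,0.01,0,0],[0,-0.055,0.0126,0,0],[0,-0.055,0.0126,0,0],[0,-0.055,0.0126,0,0]]'
python3 - <<'E'
from bench import r
import cv2
from h import *
st=r.sense();print(st["tool_pos"],st["ft_force"],st["finger_gap"])
for n in("side","scene","wrist"):
    s=r.snapshot(n); a=s["pixels"][...,::-1]; 
    if n!="wrist": a=a[130:350,200:420]
    cv2.imwrite(f"pics/{n}5.png",cv2.resize(a,None,fx=2.5,fy=2.5) if n!="wrist" else a)
E
```

```text
time: 5.65
tool_pos: [553.7, 85.9, 233.8]
tcp_rot: [179.7, -0.0, 15.5]
ft_force: [-5.3, 1.6, 3.3]
finger_gap: 8.3
[553.65612165  85.89618954 233.76810333] [-5.3170674  1.6442797  3.3470561] 8.319849886361043
```

View pics/scene5.png

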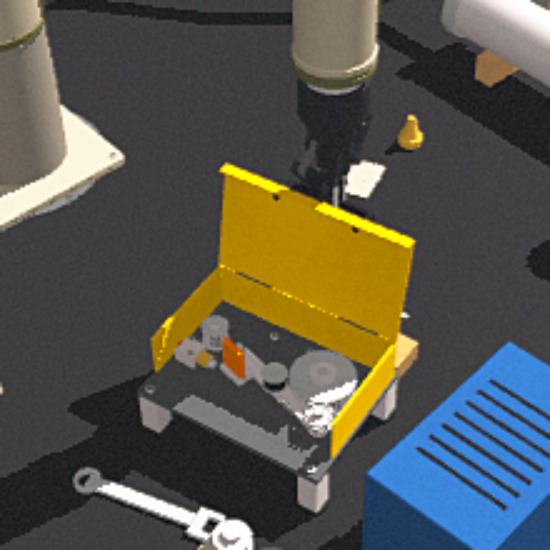

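View pics/side5.png

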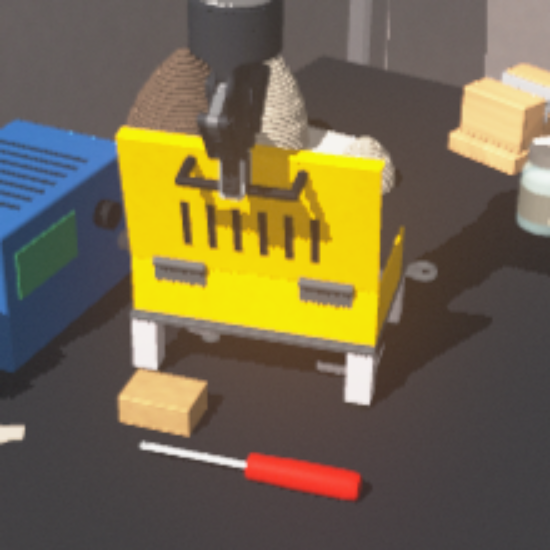

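View pics/wrist5.png

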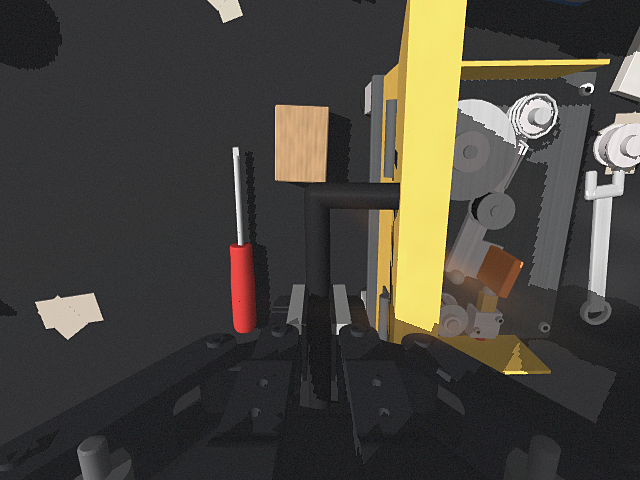

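```bash
python3 -m jog '[[0,0,0,0,0.22],[0,0,0,0,0.22],[0,0,0,0,0.22],[0,0,-0.02,0,0.22],[0,0,-0.045,0,0.22],[0,0,-0.08,0,0.22],[0,0,-0.12,0,0.4],[0,0,-0.13,0,0.4],[0,0,-0.13,0,0.4]]'
python3 - <<'E'
from bench import r
import cv2
from h import *
for n in("side","scene"):
    s=r.snapshot(n); a=s["pixels"][...,::-1]; 
    a=a[180:330,230:400]
    cv2.imwrite(f"pics/{n}6.png",cv2.resize(a,None,fx=4,fy=4))
E
```

```text
time: 6.7
tool_pos: [554.7, 86.1, 366.6]
tcp_rot: [179.6, -0.3, 15.4]
ft_force: [-0.9, -0.1, 0.8]
finger_gap: 34.3
```

View pics/scene6.png

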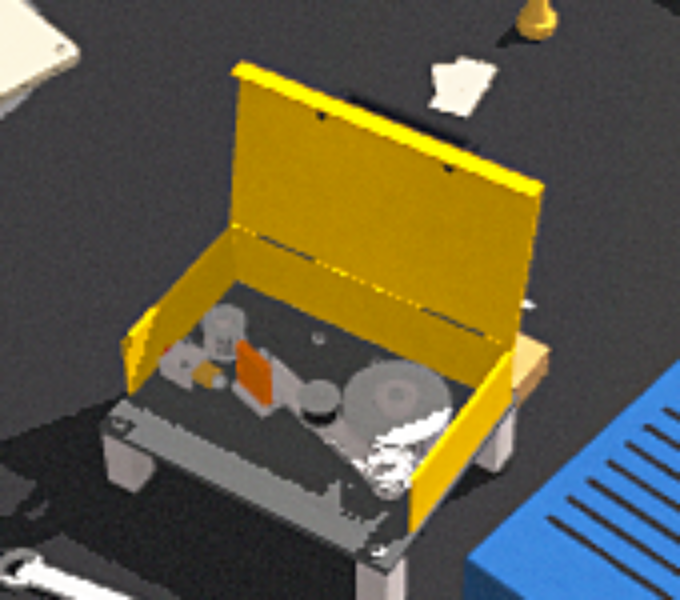

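View pics/side6.png

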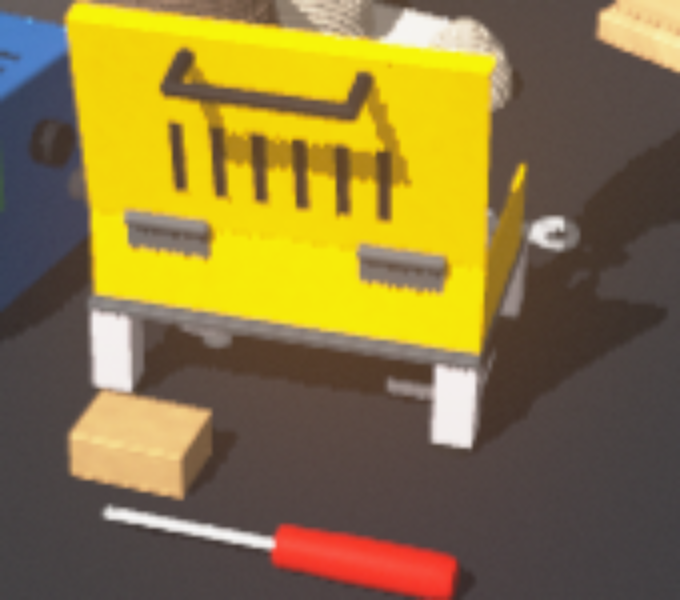

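```bash
python3 - <<'E'
from bench import r
from h import *
A=r.snapshot("scene");B=r.snapshot("side")
f=lambda a:(230+a[0]/4,180+a[1]/4)
for a,b in(((237,68),(493,60)),((543,187),(72,8))):
    X,e=tri(A,f(a),B,f(b)); d=X-H; print(X,e,"th",np.pi-np.arctan2(d[2],d@ey))
hsv=cv2.cvtColor(A["pixels"],cv2.COLOR_RGB2HSV); m=cv2.inRange(hsv,(5,180,120),(14,255,255)); m[:200]=0;m[330:]=0;m[:,:270]=0;m[:,320:]=0
ys,xs=np.nonzero(m);print(xs.min(),xs.max(),ys.min(),ys.max())
for x in range(xs.min(),xs.max()+1): print(x,ys[xs==x].min(),ys[xs==x].max())
D=np.array([589.3,-43,0])
for a in((237,341),(270,362),(253,351)):
    X=plane(A,f(a),120);print(X,(X-D)@ex,(X-D)@ey)
print(shift(r.sense(),[480,-90,235]))
E
```

```text
[450.59635678  18.35263638 260.74299248] [array([-1.2, -0.5]), array([-1.8,  0.6])] th 1.7053101193722016
[675.84557421  87.03850846 261.35665338] [array([-2.1, -0.3]), array([-2.7,  0.2])] th 1.7449677924009268
289 297 265 280
289 266 274
290 265 275
291 266 276
292 266 277
293 267 278
294 269 279
295 269 280
296 270 280
297 272 280
[547.44868211 -66.24417032 120.        ] -46.56044087878682 -11.133265847774998
[577.76887807 -61.86247375 120.        ] -16.17883804925765 -15.06668139328043
[562.09072371 -64.00077866 120.        ] -31.854482026572676 -12.910050181049609
(array([-0.1168,  0.1497,  0.1275]), 0)
```

```bash
python3 - <<'E'
from bench import r
from h import *
print(shift(r.sense(),[562,-64,215],-2.5))
E
```

```text
(array([-0.0307,  0.1464,  0.1472]), np.float64(0.313))
```

```bash
python3 -m jog '[[-0.006,0.03,0,0.08,0.6],[-0.012,0.06,0,0.16,0.6],[-0.018,0.09,0,0.24,0.6],[-0.025,0.12,0,0.313,0.6],[-0.031,0.146,0,0.313,0.6],[-0.031,0.146,0.04,0.313,0.6],[-0.031,0.146,0.08,0.313,0.6],[-0.031,0.146,0.12,0.313,0.6],[-0.031,0.146,0.147,0.313,0.6],[-0.031,0.146,0.147,0.313,0.6],[-0.031,0.146,0.147,0.313,0.6]]'
python3 - <<'E'
from bench import r
import cv2
s=r.snapshot("wrist"); cv2.imwrite(f"pics/w7.png",s["pixels"][...,::-1])
E
```

```text
time: 8.0
tool_pos: [560.9, -63.5, 214.5]
tcp_rot: [179.7, 0.2, -2.5]
ft_force: [0.2, -0.6, 0.6]
finger_gap: 51.2
```

View pics/w7.png

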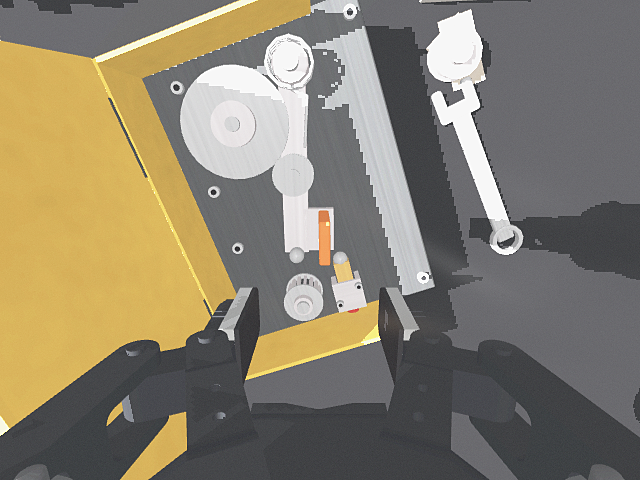

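```bash
python3 - <<'E'
from bench import r
from h import *
W=r.snapshot("wrist"); s=r.sense()
cv2.imwrite("pics/w7z.png",cv2.resize(W["pixels"][190:330,250:390,::-1],None,fx=4,fy=4,interpolation=0))
print("tcp px",proj(W,s["tool_pos"]),proj(W,[*s["tool_pos"][:2],120]))
for p in((324,210),(325,265),(324.5,237)): print(plane(W,p,120))
print("pivot",plane(W,(291,62),90),plane(W,(293,175),101))
E
```

```text
tcp px [318.37791885 303.14910522] [317.56957251 240.95446979]
[584.24606636 -69.16177309 120.        ]
[544.66891339 -68.30800546 120.        ]
[565.25264504 -68.75834088 120.        ]
pivot [682.03430658 -51.0660423   90.        ] [606.7888663  -48.34983744 101.        ]
```

View pics/w7z.png

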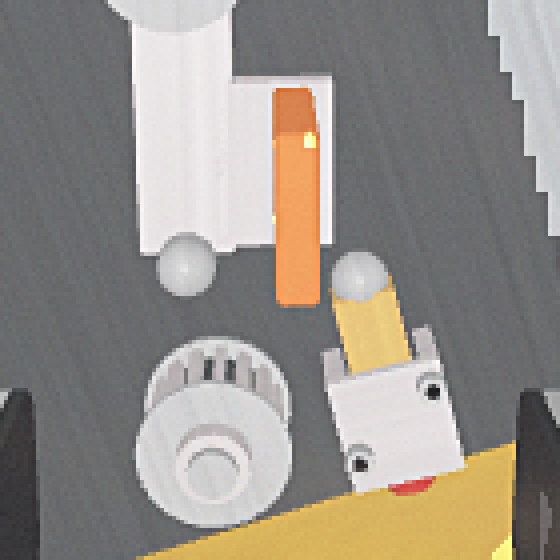

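```bash
python3 - <<'E'
from bench import r
from h import *
W=r.snapshot("wrist"); s=r.sense()
print(plane(W,(324.5,244.6),120),shift(s,[560.5,-68.5,100]))
E
```

```text
[560.26896404 -68.70044247 120.        ] (array([-0.0024,  0.0041,  0.1176]), 0)
```

```bash
python3 -m jog '[[-0.002,0.004,0.03,0,0.45],[-0.002,0.004,0.06,0,0.45],[-0.002,0.004,0.09,0,0.45],[-0.002,0.004,0.108,0,0.45],[-0.002,0.004,0.115,0,0.45],[-0.002,0.004,0.115,0,0.45],[-0.002,0.004,0.115,0,0],[-0.002,0.004,0.115,0,0],[-0.002,0.004,0.115,0,0],[-0.002,0.004,0.115,0,0],[-0.002,0.004,0.115,0,0],[-0.002,0.004,0.115,0,0]]' 40
python3 - <<'E'
from bench import r
from h import *
st=r.sense()
cv2.imwrite("pics/w8.png",r.snapshot("wrist")["pixels"][...,::-1])
pv=np.array([682,-51,0]); p=st["tool_pos"]; v=p-pv; v[2]=0
print(st["tool_pos"],st["ft_force"],st["finger_gap"],np.hypot(*v[:2]))
for a in np.arange(.05,.47,.05): print(round(a,2),shift(st,p+Ro.from_rotvec([0,0,a]).apply(v)-v)[0],-round(a,2))
E
```

```text
time: 9.35
tool_pos: [562.3, -68.1, 104.7]
tcp_rot: [179.7, -0.3, -2.4]
ft_force: [0.3, 2.6, 5.4]
finger_gap: 7.1
[562.26788366 -68.0690675  104.74126238] [0.31730688 2.62597778 5.42152036] 7.123003253272548 120.942683730251
0.05 [0.0013 0.0059 0.    ] -0.05
0.1 [0.0028 0.0118 0.0001] -0.1
0.15 [0.0046 0.0175 0.0001] -0.15
0.2 [0.0068 0.0232 0.0002] -0.2
0.25 [0.0092 0.0287 0.0002] -0.25
0.3 [0.0119 0.0341 0.0002] -0.3
0.35 [0.0148 0.0394 0.0003] -0.35
0.4 [0.018  0.0445 0.0003] -0.4
0.45 [0.0215 0.0495 0.0004] -0.45
```

View pics/w8.png

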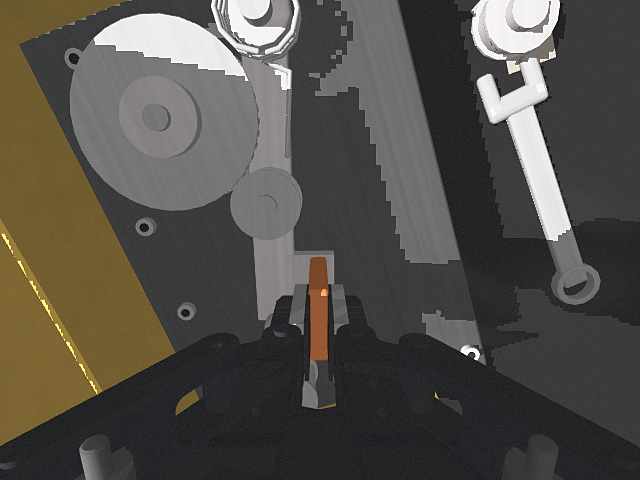

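Tab is pinched in the pads (about 7 mm reading). Now swing it about the pivot.

```bash
python3 -m jog '[[0.0013,0.0059,0,-0.05,0],[0.0028,0.0118,0,-0.1,0],[0.0046,0.0175,0,-0.15,0],[0.0068,0.0232,0,-0.2,0],[0.0092,0.0287,0,-0.25,0],[0.0119,0.0341,0,-0.3,0],[0.0148,0.0394,0,-0.35,0],[0.017,0.043,0,-0.385,0],[0.018,0.0445,0,-0.4,0],[0.018,0.0445,0,-0.4,0],[0.018,0.0445,0,-0.4,0]]'
python3 - <<'E'
from bench import r
from h import *
W=r.snapshot("wrist");st=r.sense();A=r.snapshot("scene")
cv2.imwrite("pics/w9.png",W["pixels"][...,::-1])
cv2.imwrite("pics/s9.png",cv2.resize(A["pixels"][180:330,230:400,::-1],None,fx=4,fy=4))
v=st["tool_pos"]-[682,-51,0];print(st["tool_pos"],st["ft_force"],st["finger_gap"],np.arctan2(v[1],v[0])-np.arctan2(-68.1+51,562.3-682))
E
```

```text
time: 10.5
tool_pos: [578.0, -111.4, 104.9]
tcp_rot: [179.8, -0.2, 20.5]
ft_force: [-0.5, 8.8, -2.6]
finger_gap: 6.8
[ 578.01250505 -111.36619016  104.90252273] [-1.14857758  8.30022594 -2.29239981] 6.844691657091126 0.3840712218929814
```

View pics/w9.png

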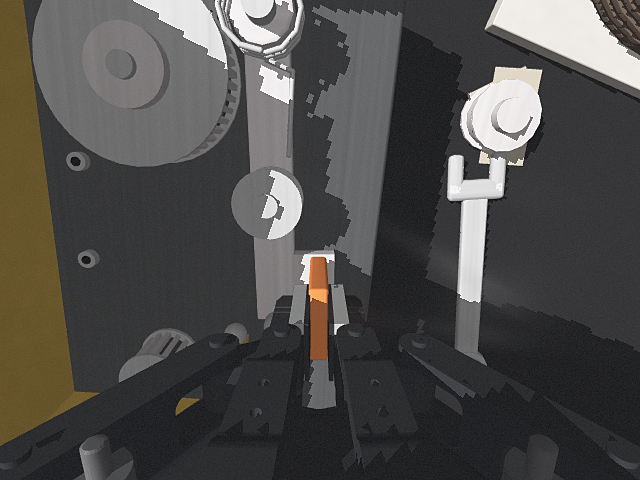

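View pics/s9.png

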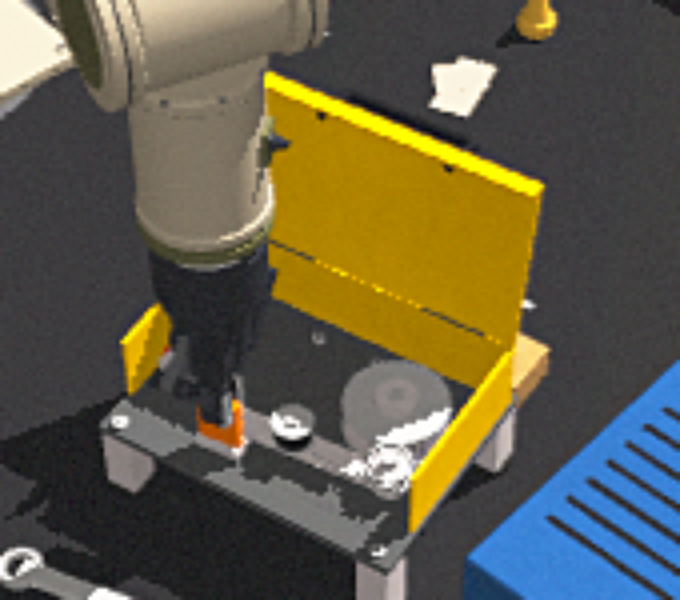

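```bash
python3 -m jog '[[0,0.001,0,0,0],[0,0.001,0,0,0],[0,0.001,0,0,0],[0,0.001,0,0,0],[0,0.001,0,0,0],[0,0.001,0,0,0]]' 
python3 - <<'E'
from bench import r
from h import *
W=r.snapshot("wrist");st=r.sense()
print(st["tool_pos"],st["ft_force"],st["finger_gap"])
q=plane(W,(267,203),101)-[682,-51,101];print("roller",np.hypot(*q[:2]),np.arctan2(q[1],q[0])%(2*np.pi)-np.deg2rad(177.6))
E
```

```text
time: 11.2
tool_pos: [577.8, -110.9, 104.9]
tcp_rot: [179.9, -0.1, 20.5]
ft_force: [-2.9, 6.0, -0.6]
finger_gap: 7.1
[ 577.79805784 -110.94545179  104.89317455] [-2.79035443  5.18688502 -0.27695028] 6.437730392105861
roller 75.13057372692413 0.3782398742349651
```

```bash
python3 -c "
from bench import r
print(r.hand_in())"
```

```text
the job is handed in; nothing more can be done
None
```

I swung the guard open by its handle and let go. I then pinched the orange thumb tab with 40 N and swung the tensioner arm back about its pivot. I handed in at about 11 s, still holding it.

**Last checks**
- **Guard:** it stood at about 1.72 rad by triangulating its top corners in two views (1.71 and 1.74). That is past upright, and in the later scene picture it was still open.
- **Tensioner:** about 0.38 rad, from both the tool's arc (0.384) and the roller's place in the wrist picture (0.378). That is well past the click at 0.30 and short of the stop at 0.48.
- **Grip:** the gripper opening read about 6.4–7.1 mm on the 8 mm tab, and the wrist picture shows the tab between the pads.
- **Pawl:** I inferred that it had dropped in from the arm's angle; I did not see it directly.
- **Loose things:** those in the pictures looked undisturbed, but I did not measure them.

**Disagreements**
- The last wrist force readings were 6–9 N and noisy, against roughly 8.5 N expected from the spring.
- The guard's starting angle came out as 0.07 rad from the pictures and about 0.02 from the arc of the swing, so I re-planned from the measured pose partway.

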